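# Set the drying-rack leg to its mark and hold the cam lever shut

## Task

Push the blue sliding leg of the drying rack along its bar by the side tab, with the orange cam lever still open, until the leg's white front edge is level with the red ring; then, without letting the leg slip back, squeeze the cam lever fully shut against the leg. A spring draws the leg back and the clamp screw is not tightened yet, so finish still gripping the leg and the shut lever together, with the edge at the red ring. Leave the other things on the shelf alone.

Things in the scene. Friction and masses are not known exactly. Their poses are not given: they have to be found in the camera images.
- stand: Bench stand, screwed down: two wooden feet (70 x 40 x 70 mm high), inner faces at y = -100 and +120 mm, joined by an aluminium bar 16 mm square, its centre line 42 mm above the shelf, and a wooden strip 30 mm wide, 8 mm high. Origin on the shelf under the bar; y runs along the bar the way the leg is pushed out, x across it to the cam lever's side, z up.
- leg_slide (a joint): Travel of the sliding leg along the stand's +y, m: 0 fully drawn back (where it starts), 0.110 at most. A spring pulls it back with 3 N at 0 and 5 N at 0.100 and 1 N of friction: it slides back if let go, even with the cam lever shut.
- leg_tube: The sliding leg: blue tube round the bar, 24 mm wide (x), 28 mm high, 95 mm long (y -55 to +40 mm), white front end, black rear end. Origin on its axis, 42 mm above the shelf; axes as the stand's. A blue side tab, 8 mm thick (y +16 to +24 mm) and 28 mm high, sticks out of its -x side from x = -12 to -60 mm: a finger beside the tube, behind the tab (y below 16 mm), pushes the leg along.
- leg_grip (a point): Where the leg is pinched together with the lever: 4.5 mm in +x and 4 mm in +y from the leg's origin, half-way up (42 mm). With the lever shut, tube and handle are 33 mm wide over all here (16.5 mm either side, across x). The tube gives way only along y, so closing fingers should be centred here.
- leg_edge (a point): Centre of the leg's white front edge, on its axis, 40 mm in +y from the leg's origin: this is what is set level with the red ring along y.
- mark (a point): Centre of the red ring (19 mm square, 5 mm wide along the bar) painted round the bar; axes as the stand's. It lies 45 to 95 mm in +y from the leg's front edge at the start.
- cam_lever (a joint): Angle of the cam lever, rad: 0 shut (handle parallel with the tube), at most 0.65; it starts 0.40 to 0.55 open. It turns about an upright axis at x = +17, y = -30 mm of the leg; the handle points to +y and its tip swings out to +x as it opens. Stiff (0.15 N m): it stays where it is left, about 3 N near its tip moves it.
- cam_handle: The cam lever's orange handle: 8 mm thick, 54 mm long, 26 mm high, centred 42 mm above the shelf. Origin at the pivot; its y axis runs along the handle to the tip.
- cam_tip (a point): Tip of the cam handle, 54 mm from the pivot, at the middle of its height and thickness.
- scoop: Orange plastic scoop, 90 mm wide, 55 mm high with a handle, origin under its bowl. Leave alone.
- mug1: Lower of two stacked steel mugs, 80 mm wide and high, origin under its centre. Leave alone.
- mug2: Upper of the two stacked steel mugs. Leave alone.
- soap: Bar of soap, 60 x 90 x 30 mm, origin underneath. Leave alone.
- scrub_brush: Scrubbing brush, 55 x 130 x 42 mm, origin underneath. Leave alone.
- soap_bottle: Green bottle, 68 mm wide, 120 mm high, origin underneath. Leave alone.

How it is judged (in metres and radians):
On the way:
1. the leg's front edge is held within 5 mm of the red ring while the cam lever is still open (y of leg_edge in the frame of mark between -0.005 and 0.005 m and value of joint cam_lever above 0.2 rad), for 0.2 s.
At the end, for the whole second after the job is handed in: The leg's front edge is within 5 mm of the red ring's centre along the bar and at rest, the cam lever is shut (less than 0.06 rad open), and the gripper still presses on both the leg and the lever with more than 3 N each (y of leg_edge in the frame of mark between -0.005 and 0.005 m and value of joint cam_lever below 0.06 rad and contact force between the fingers and leg_tube_c0 above 3 N and contact force between the fingers and cam_handle above 3 N and velocity of joint leg_slide between -0.01 and 0.01 m/s); the arm keeps its last pose, push and grip.
It fails at once if the cam lever is shut while the leg is more than 15 mm off the red ring (value of joint cam_lever below 0.1 rad and (y of leg_edge in the frame of mark above 0.015 m or y of leg_edge in the frame of mark below -0.015 m)).
It fails at once if one of the other things on the shelf is moved more than 30 mm (distance of any of scoop, mug1, mug2, soap, scrub_brush, soap_bottle from where it was at the start of the episode above 0.03 m).
It also fails if it takes over 38 s, if anything falls off the work surface, if the arm or the gripper's body presses on something with over 40 N, if the wrist force passes 120 N, or if a joint passes its speed limit or range.

## Robot

A 6-joint arm with a two-finger parallel gripper is mounted at the origin on the work surface. World frame = base frame: x ahead of the robot, y to its left, z up, the work surface at z = 0. Lengths are in mm, angles in degrees, forces in N, time in s.
With the tool pointing down it reaches from about 350 to 850 mm from the base axis. Payload 8.1 kg.
Tool frame: the origin (TCP) lies midway between the tips of the shut fingers; the grasp point (between the pads) lies 19 mm behind it; z points along the fingers, y is the line along which they close (so a half turn about z gives the same grasp; the last joint's range is limited). The gripper opens to 85 mm and grips with 20 to 120 N. Pads are 22 mm wide; open, the fingers measure 114 mm over their backs; the gripper's body (76 mm by 85 mm) begins 54 mm behind the grasp point. The pads swing forward as they close: fully open they stand 13 mm farther back than shut.
Start: joints at [-77.2, 7.471, 85.268, -0, 87.261, -4.893], TCP at [182.37, -571.618, 231.292] pointing down, gripper open.
Joint ranges: [-169.43, 169.43], [-51.17, 129.36], [1.28, 143.12], [-76.62, 256.62], [0, 156.53], [-152.29, 152.29]. Speed limits (degrees/s): [136.94, 136.94, 159.86, 180, 180, 180].

## Interface

Orientations are given as [roll, pitch, yaw] about the fixed x, y, z axes, in that order (R = Rz(yaw) Ry(pitch) Rx(roll)).
In Python, from bench import r gives the robot as it stands.
- The arm moves only by the tool send_rows, never from a script. Its argument "increments" is a list of rows, each a list of 6 numbers: the shift along the tool's x, y, z in mm, then the turn, a rotation vector about the tool's x, y, z in rad. A call has 1 to 5 rows; each row shifts and turns the commanded pose from where the row before left it, along the tool's axes as they then stand; what a row does not reach is not made up. A row lasts 1/8 s, in which the tool goes at most 62.5 mm and 10.7 degrees, less where a joint would pass 70% of its speed; a pose out of reach is approached as far as the arm can. A call is refused whole if a number of a shift passes 62.5 or a number of a turn 0.188, either way. A call with a gripper value outside its range is refused whole. "grip" is the closure, from -1 (fully open) to 1 (shut), set as the call begins (left out, the last holds). The fingers move at their own pace and stop on an object; "grip_force" is the grip in N (left out, the last holds). Time passes only in rows, so rows that do not move let the fingers close. It gives the time, the measured TCP pose, the force, the opening and the grip force at its end, in the units of the state.
- r.sense(): the state, without advancing time (a new reading comes with each control period).
- r.snapshot(name): name is "scene" or "top"; returns a dict with "img" (480x640x3 uint8, blue, green, red), "z_map" (480x640 float32, mm along the optical axis (not along the pixel's ray), 0 where there is no reading), "fx", "fy", "cx", "cy" (pixels), "D" ([k1, k2, p1, p2, k3] as OpenCV has them; the pictures are not rectified), "view" (4x4, takes a point from world to camera coordinates). Camera axes: x right, y down, z forward; pixel columns grow to the right and rows downward; lengths in mm; the calibration is good to about 2 mm. A picture is of the moment at which its call begins.
- r.hand_in(): hands the job in; it is judged then, once.
The state is a dict: "time": time; "joint_pos": joint angles; "qd": joint speeds; "joint_efforts": joint torques, N m; "tool_pos": TCP position; "tcp_rot": TCP orientation; "ft_force": force on the tool from outside, world axes, zero at the start; "wrist_torque": the same for the moment, N m; "finger_gap": finger opening in mm; "grip_force": force on a finger pad.
Only numpy, scipy, OpenCV 4.12 (cv2) and the standard library are available. Lean on these libraries where they do the work, as an engineer would, in place of code of your own. Each camera call takes 0.05 s, during which the arm holds its last target. There are 200 camera calls.

## Working session

There is one attempt and no reset: what is moved stays moved. The work goes in short steps, Python scripts to look and compute and a tool call to move; the robot and the scene stay as the last step left them, time stands still between calls to the robot, and variables do not carry over. Pictures are saved under pics/ and viewed, at most 10 in all, crops included, and the job is handed in when it is done.

Besides the shell and the picture viewer there is one more tool, called after "Call:" as name(argument=value, ...), one argument or row to a line, values as JSON. send_rows: Moves the arm, as the interface text tells. Its arguments: {"type":"object","properties":{"increments":{"type":"array"},"grip":{"type":"number"},"grip_force":{"type":"number"}},"required":["increments"]}

```bash
mkdir -p pics; cat > h.py <<'E'
import numpy as np,cv2
from bench import r
def snap(n,tag):
    s=r.snapshot(n); np.savez('pics/'+tag+'.npz',**s); cv2.imwrite('pics/'+tag+'.png',s['img']); return s
def load(tag): return dict(np.load('pics/'+tag+'.npz'))
def K(s): return np.array([[s['fx'],0,s['cx']],[0,s['fy'],s['cy']],[0,0,1]],float)
def ray(s,px):
    u=cv2.undistortPoints(np.array(px,float).reshape(-1,1,2),K(s),s['D'].astype(float)).reshape(-1,2)
    return np.c_[u,np.ones(len(u))]
def world(s,pc): 
    V=s['view']; return (np.atleast_2d(pc)-V[:3,3])@V[:3,:3]
def atz(s,px,z):
    d=ray(s,px)@s['view'][:3,:3]; o=world(s,np.zeros(3))[0]
    return o+d*((z-o[2])/d[:,2])[:,None]
E
python3 - <<'E'
from h import *
for n in('top','scene'): snap(n,n+'0')
print(r.sense())
E
```

```text
{'time': 0.1, 'joint_pos': array([-7.71997941e+01,  7.51186871e+00,  8.53228214e+01,  7.31069869e-04,
        8.72621024e+01, -4.89241829e+00]), 'qd': array([ 0.04104359, -0.08919913, -0.08331514, -0.08757504, -0.12393476,
       -0.02887954]), 'joint_efforts': array([ 1.99815928e-03, -5.70948672e+01, -5.01943874e+01, -6.97705514e-05,
        8.16082262e-03,  5.95499500e-05]), 'tool_pos': array([ 182.26807506, -571.12461015,  230.34008874]), 'tcp_rot': array([-1.79903622e+02, -8.98247398e-03,  1.76925811e+01]), 'ft_force': array([ 0.38049477, -0.74945247,  0.60788874]), 'wrist_torque': array([-0.01478368,  0.02292847, -0.0360385 ]), 'grip_force': 0.0, 'finger_gap': 85.62736731592044}
```

View pics/top0.png

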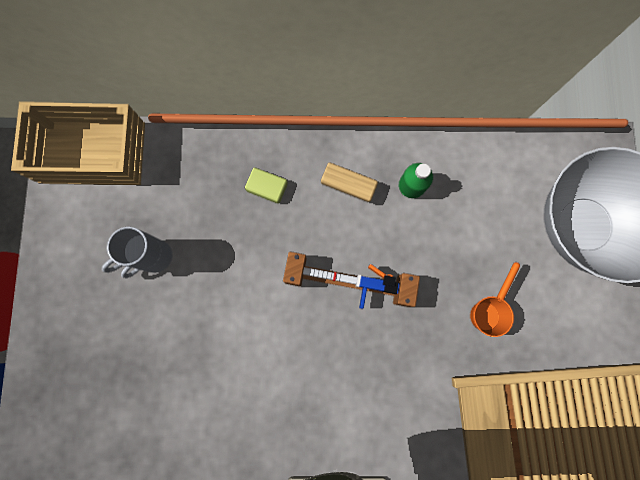

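View pics/scene0.png

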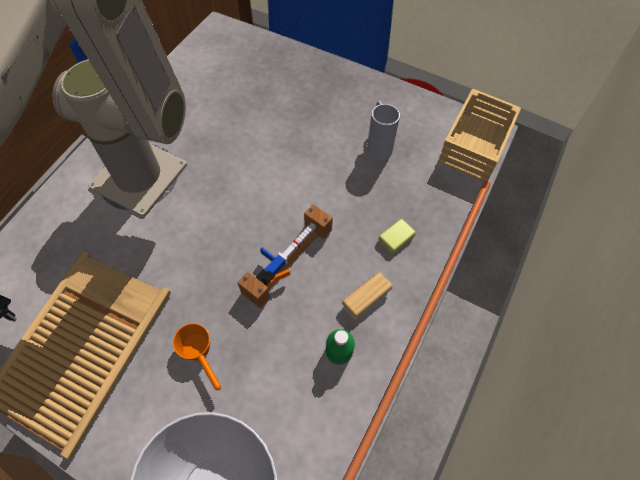

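The top view shows the stand from about (290,268) to (410,290). The tab points down at (363,300), the lever is at (378,270), and the ring is near (337,276). I'll enlarge both views.

```bash
python3 - <<'E'
from h import *
a=load('top0')['img'][240:320,275:435]; b=load('scene0')['img'][200:310,230:340]
cv2.imwrite('pics/c0.png',cv2.resize(a,None,fx=5,fy=5,interpolation=2))
cv2.imwrite('pics/c1.png',cv2.resize(b,None,fx=5,fy=5,interpolation=2))
E
```

```text
(no output)
```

View pics/c0.png

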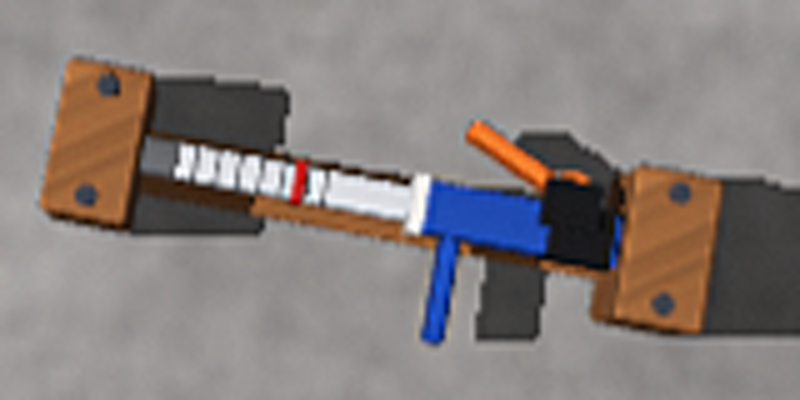

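View pics/c1.png

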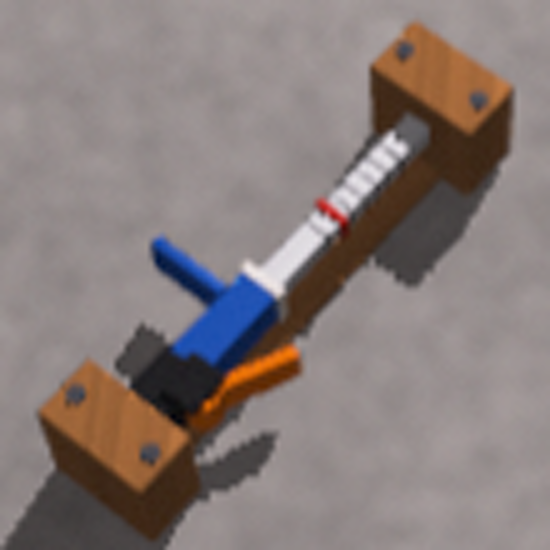

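The top crop shows the foot inner-face midpoints at (140,150) and (625,243), the ring centre at (299,182) and the white edge at (413,203). The tab tip is at (432,340) and the lever tip at (477,130).

```bash
python3 - <<'E'
from h import *
s=load('top0')
f=lambda p:[275+(p[0]+.5)/5-.5,240+(p[1]+.5)/5-.5]
P=lambda p,z:atz(s,[f(p)],z)[0]
A=P((140,150),70);B=P((625,243),70)
d=(A-B)[:2];L=np.linalg.norm(d);e=d/L;X=np.array([e[1],-e[0]])
O=B[:2]+e*100*L/220
print('len',L,'y dir',e,'ang',np.degrees(np.arctan2(e[1],e[0])),'O',O,'xdir',X)
for n,p,z in[('ring',(299,182),51.5),('edge',(411,203),56),('edgeL',(418,175),56),('edgeR',(407,230),56),('tabtip',(432,340),56),('tabrt',(448,240),56),('levtip',(477,132),55),('blueL',(430,180),56)]:
    w=P(p,z);q=w[:2]-O;print(n,w.round(1),'stand x,y',(q@X).round(1),(q@e).round(1))
s=load('scene0')
f=lambda p:[230+(p[0]+.5)/5-.5,200+(p[1]+.5)/5-.5]
for n,p,z in[('ring',(332,213),51.5),('edge',(258,280),56),('tabtip',(160,243),56),('levtip',(295,350),55)]:
    w=atz(s,[f(p)],z)[0];q=w[:2]-O;print(n,w.round(1),'stand x,y',(q@X).round(1),(q@e).round(1))
E
```

```text
len 219.6428272773261 y dir [0.18225587 0.98325114] ang 79.49881473196052 O [534.24099714 -36.58153712] xdir [ 0.98325114 -0.18225587]
ring [543.7   9.4  51.5] stand x,y 1.0 47.0
edge [534.2 -41.   56. ] stand x,y 0.8 -4.4
edgeL [546.9 -44.3  56. ] stand x,y 13.8 -5.3
edgeR [522.  -39.1  56. ] stand x,y -11.5 -4.7
tabtip [473.1 -49.9  56. ] stand x,y -57.7 -24.2
tabrt [517.7 -57.6  56. ] stand x,y -12.5 -23.7
levtip [566.7 -71.4  55. ] stand x,y 38.3 -28.4
blueL [544.6 -49.7  56. ] stand x,y 12.6 -11.0
ring [548.9   5.6  51.5] stand x,y 6.7 44.2
edge [536.2 -48.9  56. ] stand x,y 4.2 -11.7
tabtip [480.5 -54.9  56. ] stand x,y -49.5 -27.8
levtip [572.8 -73.8  55. ] stand x,y 44.7 -29.6
```

```bash
python3 - <<'E'
from h import *
y=17.69
for i in range(10):
    c,s=np.cos(np.radians(y)),np.sin(np.radians(y))
    w=np.array([532-182.4,-87+571.6])/10
    print(i,round(w@[c,s],1),round(w@[s,-c],1))
    if i<6:y+=np.degrees(.18)
E
```

```text
0 48.0 -35.5
1 53.6 -26.4
2 57.5 -16.3
3 59.5 -5.8
4 59.5 4.9
5 57.7 15.5
6 54.0 25.6
7 54.0 25.6
8 54.0 25.6
9 54.0 25.6
```

Call:
send_rows(
  increments=[
    [48,-35.5,0,0,0,-0.18],
    [53.6,-26.4,0,0,0,-0.18],
    [57.5,-16.3,0,0,0,-0.18],
    [59.5,-5.8,0,0,0,-0.18],
    [59.5,4.9,0,0,0,-0.18],
  ],
  grip=-1,
)

```text
time: 0.72
tool_pos: [357.7, -327.5, 231.0]
tcp_rot: [-180.0, -0.0, 69.6]
ft_force: [0.6, -0.4, -0.1]
finger_gap: 86.1
grip_force: 0.0
```

Call:
send_rows(
  increments=[
    [57.7,15.5,0,0,0,-0.18],
    [54,25.6,0,0,0,0],
    [54,25.6,0,0,0,0],
    [54,25.6,0,0,0,0],
    [54,25.6,0,0,0,0],
  ],
)

```text
time: 1.35
tool_pos: [532.5, -85.1, 231.0]
tcp_rot: [-180.0, 0.0, 79.6]
ft_force: [1.4, -0.3, 0.5]
finger_gap: 85.3
grip_force: 0.0
```

Call:
send_rows(
  increments=[
    [0,0,0,0,0,0],
    [0,0,0,0,0,0],
  ],
)

```text
time: 1.6
tool_pos: [531.5, -86.8, 230.7]
tcp_rot: [-179.9, 0.0, 79.6]
ft_force: [-0.1, 0.3, 0.1]
finger_gap: 85.7
grip_force: 0.0
```

Call:
send_rows(
  increments=[
    [0,0,50,0,0,0],
    [0,0,50,0,0,0],
    [0,0,45,0,0,0],
    [0,0,0,0,0,0],
  ],
)

```text
time: 2.1
tool_pos: [527.6, -87.4, 82.2]
tcp_rot: [-179.5, -0.0, 79.4]
ft_force: [-0.2, -0.1, -0.4]
finger_gap: 85.1
grip_force: 0.0
```

```bash
python3 - <<'E'
from h import *
s=snap('scene','s1')['img'];t=snap('top','t1')['img']
a=cv2.resize(s[170:320,210:360],None,fx=4,fy=4,interpolation=2)
b=cv2.resize(t[225:375,320:370],None,fx=4,fy=4,interpolation=2)
cv2.imwrite('pics/c2.png',np.hstack([a,b]))
E
```

```text
(no output)
```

View pics/c2.png

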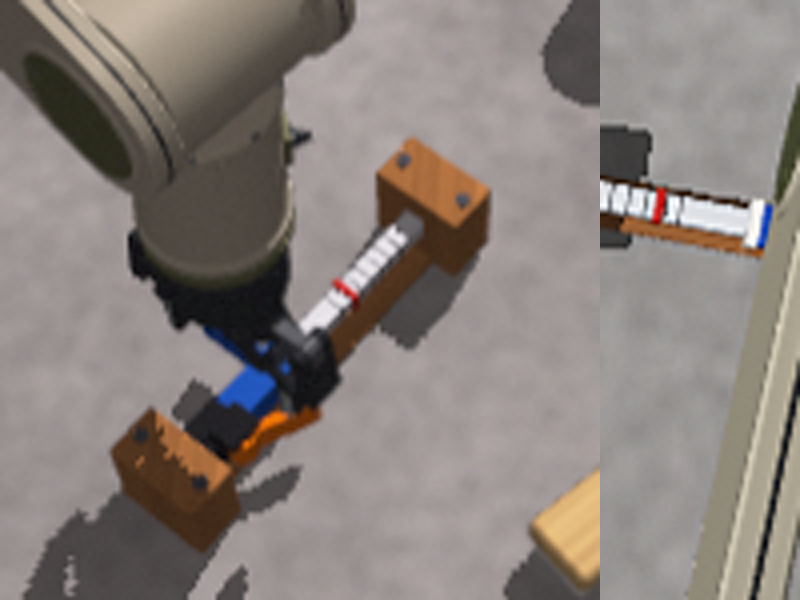

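The gripper sits above the leg, with one finger on each side of it. The top view still shows the white edge and the ring beside the arm, so I can use it for feedback.

Call:
send_rows(
  increments=[
    [0,0,0,0,0,0],
    [0,0,0,0,0,0],
  ],
)

```text
time: 2.45
tool_pos: [533.3, -87.5, 88.6]
tcp_rot: [179.8, 0.0, 79.6]
ft_force: [-0.8, -0.4, -0.6]
finger_gap: 85.5
grip_force: 0.0
```

Call:
send_rows(
  increments=[
    [0,0,12,0,0,0],
    [0,0,15,0,0,0],
    [0,0,15,0,0,0],
    [0,0,14,0,0,0],
    [0,0,8,0,0,0],
  ],
)

```text
time: 3.08
tool_pos: [530.9, -86.7, 20.6]
tcp_rot: [-179.9, -0.0, 79.6]
ft_force: [-0.7, 0.3, -0.1]
finger_gap: 85.2
grip_force: 0.0
```

Call:
send_rows(
  increments=[
    [0,0,2,0,0,0],
    [0,0,0,0,0,0],
    [0,0,0,0,0,0],
  ],
)

```text
time: 3.45
tool_pos: [532.4, -87.1, 20.9]
tcp_rot: [179.9, 0.0, 79.6]
ft_force: [-0.4, -0.8, -0.6]
finger_gap: 85.7
grip_force: 0.0
```

Call:
send_rows(
  increments=[
    [8,0,0,0,0,0],
    [10,0,0,0,0,0],
    [10,0,0,0,0,0],
    [10,0,0,0,0,0],
    [8,0,0,0,0,0],
  ],
)

```text
time: 4.08
tool_pos: [540.6, -41.1, 20.6]
tcp_rot: [180.0, 0.0, 79.6]
ft_force: [-0.3, -5.2, 3.6]
finger_gap: 85.3
grip_force: 2.6
```

Call:
send_rows(
  increments=[
    [6,0,0,0,0,0],
    [4,0,0,0,0,0],
    [0,0,0,0,0,0],
    [0,0,0,0,0,0],
  ],
)

```text
time: 4.58
tool_pos: [541.9, -31.8, 20.1]
tcp_rot: [-180.0, -0.0, 79.6]
ft_force: [0.6, -3.0, 2.0]
finger_gap: 85.6
grip_force: 1.5
```

```bash
python3 - <<'E'
from h import *
s=snap('scene','s2')['img'];t=snap('top','t2')['img']
a=cv2.resize(s[200:275,260:335],None,fx=5,fy=5,interpolation=2)
b=cv2.resize(t[245:320,295:375],None,fx=5,fy=5,interpolation=2)
cv2.imwrite('pics/c3.png',np.hstack([a,b]))
print(r.sense()['tool_pos'],r.sense()['ft_force'])
E
```

```text
[541.87874111 -31.94751897  20.15907362] [ 0.78390803 -3.55041231  1.15091095]
```

View pics/c3.png

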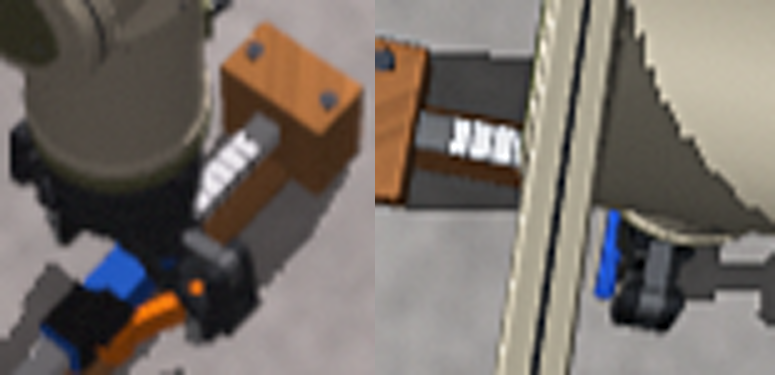

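Both views now hide the ring and edge behind the arm. In the top view the tab is visible at about (340,296) with the finger right behind it. I'll compare the tab with the ring position from the first pictures, using colour centroids.

```bash
python3 - <<'E'
from h import *
O=np.array([534.24,-36.58]);e=np.array([.18226,.98325]);X=np.array([e[1],-e[0]])
def m(tag,kind,z,xr,yr):
    s=load(tag);hsv=cv2.cvtColor(s['img'],cv2.COLOR_BGR2HSV).astype(int);h,S,v=hsv[...,0],hsv[...,1],hsv[...,2]
    k=(abs(h-113)<14)&(S>120)&(v>60) if kind=='b' else ((h<6)|(h>172))&(S>120)&(v>60)
    p=np.argwhere(k)[:,::-1];w=atz(s,p,z)[:,:2]-O;q=np.c_[w@X,w@e]
    i=(q[:,0]>xr[0])&(q[:,0]<xr[1])&(q[:,1]>yr[0])&(q[:,1]<yr[1]);q=q[i]
    print(tag,kind,len(q),q.mean(0).round(2),q.min(0).round(1),q.max(0).round(1))
m('top0','r',51.5,(-15,20),(20,90)); m('scene0','r',51.5,(-15,25),(20,90))
m('top0','b',56,(-70,-18),(-50,10)); m('scene0','b',56,(-70,-18),(-50,10))
m('t2','b',56,(-70,-35),(-30,60)); m('top0','b',56,(-70,-35),(-50,10))
m('t1','r',51.5,(-15,20),(20,90)); m('s1','r',51.5,(-15,25),(20,90))
w=np.array([541.88,-31.95])-O;print('tool',w@X,w@e)
E
```

```text
top0 r 21 [ 1.49 47.09] [-8.6 44.6] [10.6 49.5]
scene0 r 16 [ 9.41 43.52] [-3.6 38.8] [20.1 46.3]
top0 b 79 [-38.71 -23.89] [-58.5 -28.7] [-18.3 -19.1]
scene0 b 56 [-33.79 -31.24] [-51.1 -38.1] [-19.3 -25. ]
t2 b 41 [-47.01  22.98] [-58.6  18.7] [-35.5  27.1]
top0 b 47 [-46.91 -24.  ] [-58.5 -28.7] [-35.4 -19.1]
t1 r 21 [ 1.49 47.09] [-8.6 44.6] [10.6 49.5]
s1 r 15 [ 8.7  43.72] [-3.6 38.8] [18.2 46.3]
tool 6.668166199999986 5.944913899999996
```

Call:
send_rows(
  increments=[
    [2,-0.5,0,0,0,0],
    [3,-0.5,0,0,0,0],
    [0,0,0,0,0,0],
    [0,0,0,0,0,0],
    [0,0,0,0,0,0],
  ],
)

```text
time: 5.3
tool_pos: [541.8, -26.9, 20.1]
tcp_rot: [-180.0, 0.0, 79.6]
ft_force: [1.8, -4.0, -0.9]
finger_gap: 85.4
grip_force: 1.9
```

```bash
cat > m.py <<'E'
from h import *
import sys
O=np.array([534.24,-36.58]);e=np.array([.18226,.98325]);X=np.array([e[1],-e[0]])
def m(tag,xr=(-70,-35)):
    s=load(tag);h,S,v=cv2.split(cv2.cvtColor(s['img'],cv2.COLOR_BGR2HSV).astype(np.int16))
    k=(abs(h-113)<14)&(S>120)&(v>60)
    w=atz(s,np.argwhere(k)[:,::-1],56)[:,:2]-O;q=np.c_[w@X,w@e]
    q=q[(q[:,0]>xr[0])&(q[:,0]<xr[1])&(abs(q[:,1])<60)]
    print(tag,len(q),q.mean(0).round(2),'travel',(q.mean(0)[1]+24).round(2))
t=sys.argv[1];snap('top',t);m(t)
w=r.sense()['tool_pos'][:2]-O;print('tool',w@X,w@e,r.sense()['ft_force'])
E
python3 m.py t3
```

```text
t3 40 [-46.81  27.91] travel 51.91
tool 5.715007821565923 10.908369398587363 [ 1.35309711 -4.97626873 -1.13433332]
```

Call:
send_rows(
  increments=[
    [0,0,0,0,0,0],
    [0,0,0,0,0,0],
    [0,0,0,0,0,0],
    [0,0,0,0,0,0],
  ],
  grip=1,
  grip_force=40,
)

```text
time: 5.85
tool_pos: [543.7, -27.2, 21.4]
tcp_rot: [179.8, 0.0, 79.6]
ft_force: [5.4, -5.0, 3.8]
finger_gap: 31.8
grip_force: 44.8
```

Call:
send_rows(
  increments=[
    [0,0,0,0,0,0],
    [0,0,0,0,0,0],
    [0,0,0,0,0,0],
    [0,0,0,0,0,0],
  ],
)

```text
time: 6.35
tool_pos: [543.8, -27.1, 21.4]
tcp_rot: [179.8, 0.0, 79.6]
ft_force: [5.0, -5.4, 3.0]
finger_gap: 31.7
grip_force: 44.9
```

```bash
python3 m.py t4
```

```text
t4 41 [-46.77  27.81] travel 51.81
tool 7.613802685475068 11.00832545393246 [ 4.84393875 -5.1923294   4.0015619 ]
```

```bash
python3 - <<'E'
from h import *
s=snap('scene','s4')['img'];t=load('t4')['img']
cv2.imwrite('pics/c4.png',np.hstack([cv2.resize(i,None,fx=5,fy=5,interpolation=2) for i in(s[200:285,250:330],t[240:325,295:375])]))
E
```

```text
(no output)
```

View pics/c4.png

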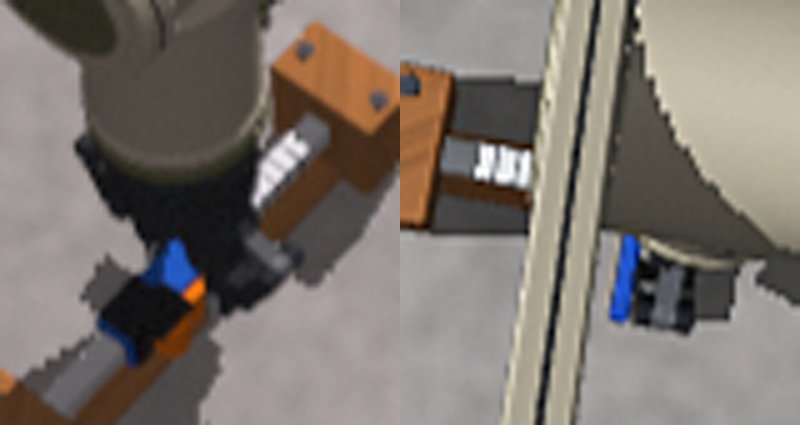

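The lever now lies parallel to the tube and is gripped with it; the finger gap is 31.7 mm at 45 N. The tab is still at 51.8 mm of travel, against the 52 mm or so needed. Handing in.

```bash
python3 -c "
from bench import r
print(r.hand_in())"
```

```text
the job is handed in; nothing more can be done
None
```

I pushed the leg about 51.8 mm, which puts its white edge at the red ring as far as I could measure, then squeezed the cam lever shut and handed in with leg and lever gripped together at about 45 N. The arm hid the edge and ring at the end, so I inferred the edge position from the side tab; the hand-in returned no verdict.

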